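Sort out the nearly empty biscuit canisters by weight

ROBOT

A 7-joint arm with a two-finger parallel gripper is mounted at the origin on the work surface. World frame = base frame: x ahead of the robot, y to its left, z up, the work surface at z = 0. Lengths are in m, angles in rad, forces in N, time in s.
With the tool pointing down it reaches from about 0.425 to 0.925 m from the base axis. Payload 6.8 kg.
Tool frame: the origin (TCP) lies at the very end of the fingers, on their centre line; the grasp point (between the pads) lies 19 mm behind it; z points along the fingers, y is the line along which they close (so a half turn about z gives the same grasp; the last joint's range is limited). The gripper opens to 85 mm and grips with 20 to 120 N. Pads are 22 mm wide; open, the fingers measure 114 mm over their backs; the gripper's body (76 mm by 85 mm) begins 54 mm behind the grasp point. The pads swing forward as they close: fully open they stand 13 mm farther back than shut.
Start: joints at [-1.456, 0.477, 0.022, 1.555, -0.011, 1.109, -0.083], TCP at [0.149, 0.658, 0.231] pointing down, gripper open.
Joint ranges: [-2.96, 2.96], [-0.34, 2.1], [-1.41, 1.46], [0.24, 2.44], [-1.37, 4.51], [0.17, 1.92], [-2.96, 2.96]. Speed limits (rad/s): [2.39, 2.39, 3.14, 3.14, 3.14, 3.14, 3.14].

INTERFACE

Orientations are given as a unit quaternion [w, x, y, z].
In Python, from station import bot gives the robot as it stands.
- The arm moves only by the tool run_rows, called after "Request:" as name([rows], argument=value, ...), one row to a line, values as JSON. Schema: {"type":"object","properties":{"steps":{"type":"array","items":{"type":"array","items":{"type":"array","items":{"type":"number"},"minItems":5,"maxItems":5},"minItems":1,"maxItems":20},"minItems":1,"maxItems":1},"clamp_n":{"type":"number"},"only":{"type":"string"},"quiet":{"type":"boolean"},"lines":{"type":"string"}},"required":["steps"],"additionalProperties":false}. steps is a list that holds a single list of rows (three levels of brackets), with 1 to 20 rows, each of 5 numbers: dx, dy, dz in mm, then a turn about the tool's z in units of 0.25 rad, then the opening from 0.0 (shut) to 1.0 (fully open); each row shifts and turns the commanded pose from where the row before left it, along the tool's axes as they then stand; what a row does not reach is not made up. A row lasts 1/10 s, in which the tool goes at most 0.05 m and 0.15 rad, less where a joint would pass 70% of its speed; a pose out of reach is approached as far as the arm can. The fingers move at their own pace and stop on an object; clamp_n is the grip in N (left out, the last holds). Time passes only in rows, so rows that do not move let the fingers close. The tool returns the time, the measured TCP pose, the force, the opening and the grip force at its end. only (a regular expression) keeps the lines of the reply that match it, lines (a string "A,B") keeps lines A to B, and quiet returns only ok. Input that does not fit is refused with a message, and nothing moves.
- bot.get_obs(): the state, without advancing time (a new reading comes with each control period).
- bot.read_camera(name): name is "scene" or "top" or "wrist"; returns the picture (400x640x3 uint8, blue, green, red); there is no depth.
- bot.camera_info(name): a dict with "vertical_fov" (degrees; the focal length in pixels is half the picture's height over the tangent of half this angle, whatever the lens; pixels are square), "cx", "cy" (the principal point, pixels), "k1" (the pictures are not rectified: a ray, as slopes to the right and down, at radius r is drawn at 1 + k1 r^2 times it, then the intrinsics apply), "view" (4x4, takes a point from world to camera coordinates); the wrist camera has in their place "hand_eye" (4x4, takes a point from camera to tool coordinates, whose origin is the TCP and whose axes are the flange's). Camera axes: x right, y up, looking along -z (the intrinsics and any distortion apply to the point x, -y, -z); pixel columns grow to the right and rows downward; lengths in m; the calibration is good to about 2 mm. A picture is of the moment at which its call begins: read the wrist's pose just before it. camera_info takes no time and is no camera call.
- bot.hand_in(): hands the job in; it is judged then, once.
The state is a dict: "t": time; "q": joint angles; "joint_vel": joint speeds; "joint_torque": joint torques, N m; "eef_pos": TCP position; "tool_rot": TCP orientation; "contact_force": force on the tool from outside, world axes, zero at the start; "torque": the same for the moment, N m; "gripper_width": opening from 0.0 (shut) to 1.0 (fully open); "grasp_force": force on a finger pad.
Only numpy, scipy, OpenCV 4.12 (cv2) and the standard library are available. Lean on these libraries where they do the work, as an engineer would, in place of code of your own. Each camera call takes 0.05 s, during which the arm holds its last target. There are 200 camera calls.

TASK

One or two of these three matching steel biscuit canisters are nearly empty and the rest are full; you cannot see it with the lids on, so feel by lifting which are light. Stand every nearly empty canister upright on the wooden tray, ready to be refilled, and leave each full one standing where it was. Keep the canisters upright, set them down gently so the biscuits do not break, and do not disturb the mug, the spoon or the crock.

Things in the scene. Friction and masses are not known exactly. Their poses are not given: they have to be found in the camera images.
- canister1: One of three loose steel canisters that look exactly alike: upright cylinder, 64 mm in diameter, 152 mm high with its push-in wooden lid of the same diameter (top 14 mm, stays shut); origin at the centre of its underside, z up. Starts upright on the counter. Hidden inside are biscuits: nearly empty it weighs 0.13 to 0.22 kg in all, full 0.38 to 0.55 kg; any of the three may be either.
- canister2: One of three loose steel canisters that look exactly alike: upright cylinder, 64 mm in diameter, 152 mm high with its push-in wooden lid of the same diameter (top 14 mm, stays shut); origin at the centre of its underside, z up. Starts upright on the counter. Hidden inside are biscuits: nearly empty it weighs 0.13 to 0.22 kg in all, full 0.38 to 0.55 kg; any of the three may be either.
- canister3: One of three loose steel canisters that look exactly alike: upright cylinder, 64 mm in diameter, 152 mm high with its push-in wooden lid of the same diameter (top 14 mm, stays shut); origin at the centre of its underside, z up. Starts upright on the counter. Hidden inside are biscuits: nearly empty it weighs 0.13 to 0.22 kg in all, full 0.38 to 0.55 kg; any of the three may be either.
- tray: Wooden serving tray fixed on the counter, 200 mm along its x, 280 mm along its y. Flat floor 8 mm thick inside walls 8 mm thick and 20 mm high (inside 184 x 264 mm); a low dark handle sticks out 25 mm beyond each y end. Origin: centre of its underside, on the counter. Room for two canisters side by side along its y, for example 65 mm either side of its centre.
- counter: The stone counter top, its upper face at z = 0; everything stands on it. It does not move; origin on that face, amid the work area.
- mug: Bystander: loose blue mug, 82 mm in diameter, 92 mm high, its handle to its +y; origin at the centre of its underside.
- wooden_spoon: Bystander: loose wooden spoon 260 mm long lying flat along its own x, handle to -x.
- crock: Bystander: white lidded ceramic crock, 138 mm in diameter, 178 mm high, fixed to the counter; origin at the centre of its underside.

How it is judged:
By the outcome, as a careful person would: the job done as asked, in the order asked, and still so for the second after the job is handed in, with the robot touching nothing.
It also fails if it takes over 67 s, if anything falls off the work surface, if the arm or the gripper's body presses on something with over 40 N, if the wrist force passes 120 N, or if a joint passes its speed limit or range.

## Working session

There is one attempt and no reset: what is moved stays moved. The work goes in short steps, Python scripts to look and compute and a tool call to move; the robot and the scene stay as the last step left them, time stands still between calls to the robot, and variables do not carry over. Pictures are saved under pics/ and viewed, at most 10 in all, crops included, and the job is handed in when it is done.

```bash
ls; mkdir -p pics; python3 - <<'E'
from station import bot
import cv2
for n in("scene","top"):
    cv2.imwrite(f"pics/{n}0.png",bot.read_camera(n)); print(n,bot.camera_info(n))
print(bot.camera_info("wrist")); print(bot.get_obs())
E
```

```text
pics
station.py
scene {'vertical_fov': 45.65279476982513, 'cx': 316.2999846183791, 'cy': 204.63606209372224, 'k1': -0.018865488072010994, 'view': array([[-6.76616082e-01,  7.36334166e-01, -1.63527237e-03,
         3.51419393e-01],
       [-5.84303297e-01, -5.35561109e-01,  6.09724491e-01,
         4.15701845e-01],
       [ 4.48085186e-01,  4.13504891e-01,  7.92611740e-01,
        -1.70761493e+00],
       [ 0.00000000e+00,  0.00000000e+00,  0.00000000e+00,
         1.00000000e+00]])}
top {'vertical_fov': 43.42221876194595, 'cx': 329.2577041267388, 'cy': 198.01260627647193, 'k1': -0.1638517723286555, 'view': array([[ 5.83086478e-04, -9.99867408e-01,  1.62734904e-02,
         9.44433126e-02],
       [ 9.85675815e-01,  3.31918449e-03,  1.68618415e-01,
        -6.41547251e-01],
       [-1.68650072e-01,  1.59420668e-02,  9.85547058e-01,
        -1.38069277e+00],
       [ 0.00000000e+00,  0.00000000e+00,  0.00000000e+00,
         1.00000000e+00]])}
{'vertical_fov': 67.46819769777835, 'cx': 320.2791468082894, 'cy': 194.8875419893424, 'k1': -0.0009262389814547781, 'hand_eye': array([
[... 352 characters left out ...]
rray([-1.45611817,  0.47776887,  0.02234125,  1.55634063, -0.01150256,
        1.10928769, -0.08311127]), 'joint_vel': array([ 0.0012682 , -0.0017291 , -0.00132829, -0.00274169, -0.00158629,
        0.00096394,  0.00109876]), 'joint_torque': array([ 3.80010781e-03, -5.97765326e+01,  1.61348216e+00, -2.81952524e+01,
        1.28401074e-02,  5.04674914e-03, -2.93112755e-06]), 'eef_pos': array([0.14902659, 0.65780224, 0.23039346]), 'tool_rot': array([-3.30521723e-05,  1.11154371e-01,  9.93802799e-01, -8.37540883e-04]), 'contact_force': array([-0.59343797, -0.52720399, -0.31372853]), 'torque': array([ 0.02875552, -0.01027968, -0.00804699]), 'grasp_force': 0.0, 'gripper_width': 1.000887522113134}
```

View pics/scene0.png

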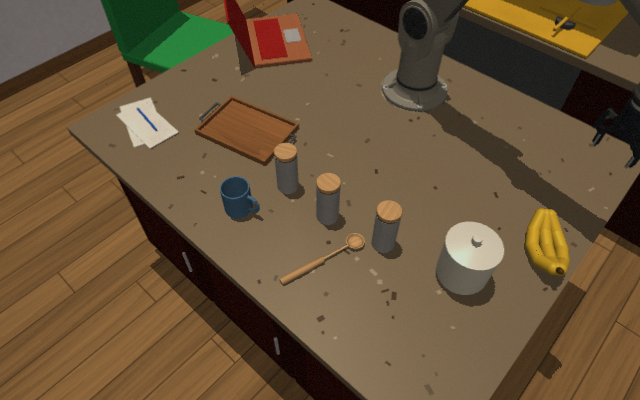

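View pics/top0.png

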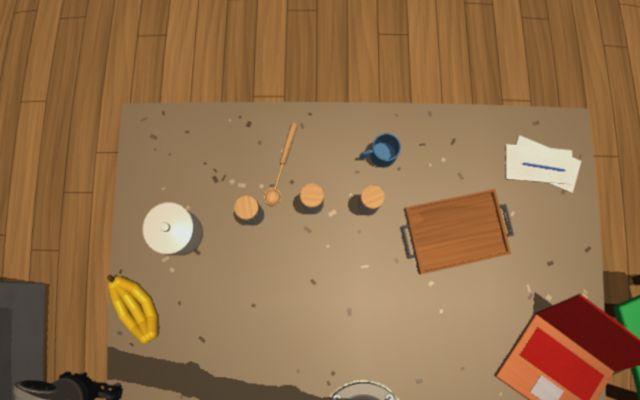

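The scene picture shows lids at about (389,211), (329,183) and (286,152), and the tray at about (248,129). The top picture shows lids at about (246,208), (312,195) and (372,197), the mug at (385,149), the crock at (168,229) and the tray at about (457,232). I'll enlarge both for precise pixels.

```bash
python3 - <<'E'
import cv2
a=cv2.imread("pics/top0.png")[115:285,225:525]; cv2.imwrite("pics/top_c.png",cv2.resize(a,(780,442),interpolation=2))
a=cv2.imread("pics/scene0.png")[85:265,185:425]; cv2.imwrite("pics/scene_c.png",cv2.resize(a,(720,540),interpolation=2))
E
```

```text
(no output)
```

View pics/top_c.png

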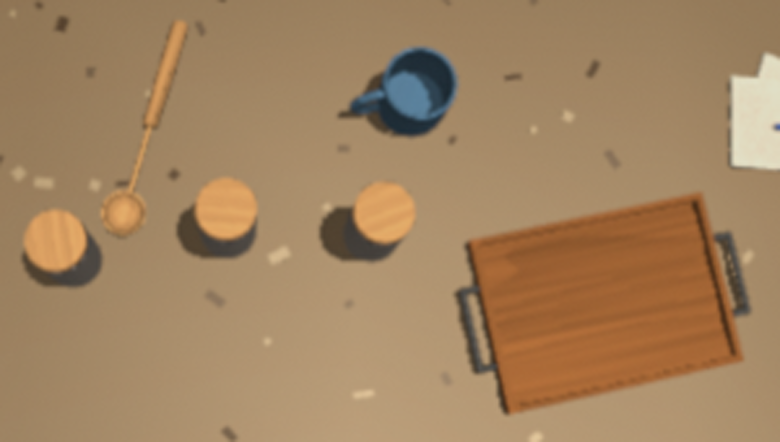

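View pics/scene_c.png

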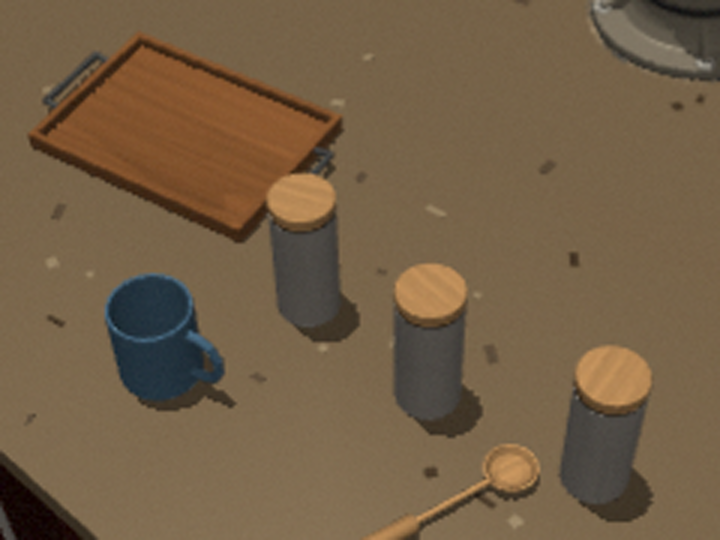

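```bash
cat > h.py <<'E'
import numpy as np, cv2
from station import bot
def ray(n,u,v):
    c=bot.camera_info(n); f=200/np.tan(np.radians(c["vertical_fov"]/2))
    K=np.array([[f,0,c["cx"]],[0,f,c["cy"]],[0,0,1]])
    x,y=cv2.undistortPoints(np.array([[[u,v]]],float),K,np.array([c["k1"],0,0,0]))[0,0]
    R,t=c["view"][:3,:3],c["view"][:3,3]
    d=R.T@np.array([x,-y,-1]); return -R.T@t,d/np.linalg.norm(d)
def tri(rays):
    M=[np.eye(3)-np.outer(d,d) for o,d in rays]
    p=np.linalg.solve(sum(M),sum(m@o for m,(o,d) in zip(M,rays)))
    return p,max(np.linalg.norm(m@(p-o)) for m,(o,d) in zip(M,rays))
def atz(n,u,v,z):
    o,d=ray(n,u,v); return o+d*(z-o[2])/d[2]
E
python3 - <<'E'
from h import *
np.set_printoptions(precision=4,suppress=True)
T=lambda u,v:("top",225+u/2.6-.3,115+v/2.6-.3)
S=lambda u,v:("scene",185+u/3-.3,85+v/3-.3)
for k,a,b in [("A",(55,240),(613,377)),("B",(226,208),(431,292)),("C",(385,212),(302,199)),
 ("t++",(471,242),(241,237)),("t+-",(701,196),(32,136)),("t--",(740,358),(141,40)),("t-+",(509,411),(340,121)),("mug",(420,90),(152,308)),("bowl",(123,213),(511,468))]:
    print(k,*tri([ray(*T(*a)),ray(*S(*b))]), "top@.152/.02",atz(*T(*a),.152 if k in "ABC" else .02)[:2])
for k,u,v in[("crock",168,229)]: print(k,atz("top",u,v,.178))
print("spoon end",atz(*T(180,25),.01),"mughandle",atz(*T(355,103),.05))
E
```

```text
A [0.5994 0.3197 0.1501] 0.0008832234621615993 top@.152/.02 [0.5996 0.3187]
B [0.6328 0.1455 0.1499] 0.0015117547904237702 top@.152/.02 [0.6333 0.1442]
C [ 0.6291 -0.0175  0.1495] 0.0017984883335731671 top@.152/.02 [ 0.6297 -0.0187]
t++ [ 0.6188 -0.1292  0.0077] 0.0030005333732981538 top@.152/.02 [ 0.6188 -0.1295]
t+- [ 0.673  -0.4015  0.0139] 0.0016189244321979893 top@.152/.02 [ 0.673  -0.4006]
t-- [ 0.4845 -0.4385  0.0114] 0.0028179043009998045 top@.152/.02 [ 0.4857 -0.4376]
t-+ [ 0.4283 -0.168   0.0143] 0.0016061876481629595 top@.152/.02 [ 0.4291 -0.1682]
mug [ 0.7782 -0.0669  0.0838] 0.0004120331610394048 top@.152/.02 [ 0.7954 -0.0751]
bowl [0.6515 0.264  0.0132] 0.0007148265191820214 top@.152/.02 [0.6507 0.2627]
crock [0.5366 0.5187 0.178 ]
spoon end [0.875  0.2022 0.01  ] mughandle [0.7715 0.0025 0.05  ]
```
Heights match. Tray center: mean (0.5512,-0.2843); y-axis direction from +- ends: (t++ + t-+)/2=(0.5236,-0.1486) minus (t+- + t--)/2 = (.5788,-.42) → (-0.055,0.2714) yaw: length .277 OK. Unit (-.199,.980). Slots: center ±0.065*u: slot far P1 = (0.564,-0.348), P2 = (0.538,-0.2206).

Measured heights agree with the text: lids at 0.150 m against 0.152, and the tray rim at about 0.012–0.014 against 0.02. I'm going above A, the +y canister.

The rows are not in the units I measure in: shifts go in mm and turns go in units of 0.25 rad. I convert before sending: -0.02 m is -20, -0.038 m is -38.

```bash
cat >> h.py <<'E'
from scipy.spatial.transform import Rotation as Ro
def go(p):
    o=bot.get_obs(); R=Ro.from_quat(o["tool_rot"],scalar_first=True)
    print("pos",o["eef_pos"].round(4),"tool delta",R.inv().apply(np.array(p)-o["eef_pos"]).round(4),"F",o["contact_force"].round(2),"t",o["t"])
def weigh(): print("F",bot.get_obs()["contact_force"].round(3))
E
```

Request:
run_rows([
  [[-20, -9, 0, 0, 1], [-35, -16, 0, 0, 1], [-38, -17, 0, 0, 1], [-38, -17, 0, 0, 1], [-38, -17, 0, 0, 1], [-38, -17, 0, 0, 1], [-38, -17, 0, 0, 1], [-38, -17, 0, 0, 1], [-38, -17, 0, 0, 1], [-38, -17, 0, 0, 1], [-38, -17, 0, 0, 1], [-38, -17, 0, 0, 1], [-38, -17, 0, 0, 1], [-30, -15, 0, 0, 1], [-15, -7, 0, 0, 1], [0, 0, 0, 0, 1], [0, 0, 0, 0, 1]],
], clamp_n=50)

```text
t: 1.8
eef_pos: [0.6013, 0.3172, 0.2308]
tool_rot: [-0.001, 0.11, 0.994, 0.0]
contact_force: [-0.5, -0.1, 0.0]
gripper_width: 1.001
grasp_force: 0.0
```

```bash
python3 -c "
from h import *
go([.5995,.319,.096])"
```

```text
pos [0.6013 0.3172 0.2308] tool delta [0.0019 0.0013 0.1349] F [-0.47 -0.15  0.02] t 1.8
```

Converted, 0.025 m is 25, 0.02 m is 20.

Request:
run_rows([
  [[1, 1, 20, 0, 1], [1, 0, 25, 0, 1], [0, 0, 25, 0, 1], [0, 0, 25, 0, 1], [0, 0, 20, 0, 1], [0, 0, 14, 0, 1], [0, 0, 6, 0, 1], [0, 0, 0, 0, 1], [0, 0, 0, 0, 0.6], [0, 0, 0, 0, 0.6], [0, 0, 0, 0, 0.6], [0, 0, 0, 0, 0.6], [0, 0, 0, 0, 0.6]],
], clamp_n=50)

```text
t: 3.1
eef_pos: [0.6018, 0.3181, 0.0981]
tool_rot: [0.001, 0.111, 0.994, 0.001]
contact_force: [-0.7, 1.9, 6.7]
gripper_width: 0.751
grasp_force: 54.6
```

```bash
python3 -c "
from h import *
go([.5995,.319,.096])"
```

```text
pos [0.6018 0.3181 0.0981] tool delta [0.0025 0.0004 0.0021] F [-0.73  1.93  6.72] t 3.1
```

Request:
run_rows([
  [[0, 0, -5, 0, 0.6], [0, 0, -10, 0, 0.6], [0, 0, -12, 0, 0.6], [0, 0, -8, 0, 0.6], [0, 0, 0, 0, 0.6], [0, 0, 0, 0, 0.6], [0, 0, 0, 0, 0.6]],
])

```text
t: 3.8
eef_pos: [0.6005, 0.3169, 0.1308]
tool_rot: [-0.0, 0.111, 0.994, -0.0]
contact_force: [-0.3, 0.6, -5.0]
gripper_width: 0.745
grasp_force: 55.4
```

Request:
run_rows([
  [[0, 0, 0, 0, 0.6]],
])

```text
t: 3.9
eef_pos: [0.6005, 0.3169, 0.1306]
tool_rot: [-0.0, 0.111, 0.994, -0.0]
contact_force: [0.8, -0.1, -5.3]
gripper_width: 0.746
grasp_force: 55.4
```

Request:
run_rows([
  [[0, 0, 0, 0, 0.6]],
])

```text
t: 4.0
eef_pos: [0.6007, 0.3169, 0.1308]
tool_rot: [-0.0, 0.111, 0.994, -0.0]
contact_force: [0.6, 0.4, -5.0]
gripper_width: 0.747
grasp_force: 55.4
```

Canister A is full, at about 5.1 N. I'll set it back gently.

Converted, 0.002 m is 2, -0.001 m is -1.

Request:
run_rows([
  [[-1, 1, 8, 0, 0.6], [0, 0, 10, 0, 0.6], [0, 0, 7, 0, 0.6], [0, 0, 3, 0, 0.6], [0, 0, 2, 0, 0.6], [0, 0, 1, 0, 0.6], [0, 0, 1, 0, 0.6], [0, 0, 0, 0, 0.6]],
])

```text
t: 4.8
eef_pos: [0.6022, 0.3179, 0.0995]
tool_rot: [0.0, 0.111, 0.994, 0.0]
contact_force: [0.1, 0.5, -4.3]
gripper_width: 0.747
grasp_force: 55.3
```

Request:
run_rows([
  [[0, 0, 1, 0, 0.6], [0, 0, 0, 0, 0.6]],
])

```text
t: 5.0
eef_pos: [0.6021, 0.3178, 0.0984]
tool_rot: [0.0, 0.111, 0.994, 0.0]
contact_force: [0.4, 0.2, -4.7]
gripper_width: 0.747
grasp_force: 55.3
```

Converted, 0.001 m is 1.

Request:
run_rows([
  [[0, 0, 1, 0, 0.6], [0, 0, 0, 0, 0.6]],
])

```text
t: 5.2
eef_pos: [0.6024, 0.3179, 0.0981]
tool_rot: [0.0, 0.111, 0.994, 0.0]
contact_force: [-2.0, -0.9, 0.9]
gripper_width: 0.746
grasp_force: 55.7
```

Request:
run_rows([
  [[0, 0, 1, 0, 0.6], [0, 0, 0, 0, 0.6]],
])

```text
t: 5.4
eef_pos: [0.6026, 0.318, 0.0981]
tool_rot: [0.0, 0.111, 0.994, 0.0]
contact_force: [-3.5, -0.8, 8.4]
gripper_width: 0.75
grasp_force: 56.2
```

Down. Next: release, rise and go above B.

Converted, -0.001 m is -1, -0.035 m is -35.

Request:
run_rows([
  [[0, 0, -1, 0, 0.6], [0, 0, -0.5, 0, 0.9], [0, 0, 0, 0, 1], [0, 0, 0, 0, 1], [0, 0, 0, 0, 1], [0, 0, -10, 0, 1], [0, 0, -30, 0, 1], [0, 0, -35, 0, 1], [0, 0, -30, 0, 1], [0, 0, -10, 0, 1], [-10, -22, 0, 0, 1], [-14, -35, 0, 0, 1], [-14, -35, 0, 0, 1], [-14, -35, 0, 0, 1], [-12, -25, 0, 0, 1], [-4, -10, 0, 0, 1], [0, 0, 0, 0, 1], [0, 0, 0, 0, 1]],
])

```text
t: 7.2
eef_pos: [0.6321, 0.147, 0.2126]
tool_rot: [-0.0, 0.11, 0.994, 0.001]
contact_force: [-0.0, 0.5, -0.5]
gripper_width: 1.0
grasp_force: 0.0
```

```bash
python3 -c "
from h import *
go([.6330,.145,.096])"
```

```text
pos [0.6321 0.147  0.2126] tool delta [-0.0014 -0.0019  0.1166] F [-0.01  0.54 -0.54] t 7.2
```

Converted, 0.025 m is 25, 0.022 m is 22.

Request:
run_rows([
  [[-1, -2, 20, 0, 1], [0, 0, 25, 0, 1], [0, 0, 25, 0, 1], [0, 0, 22, 0, 1], [0, 0, 15, 0, 1], [0, 0, 7, 0, 1], [0, 0, 0, 0, 1], [0, 0, 0, 0, 0.6], [0, 0, 0, 0, 0.6], [0, 0, 0, 0, 0.6], [0, 0, 0, 0, 0.6], [0, 0, 0, 0, 0.6]],
], clamp_n=50)

```text
t: 8.4
eef_pos: [0.6343, 0.1434, 0.1005]
tool_rot: [0.001, 0.111, 0.994, 0.001]
contact_force: [-0.1, 1.4, 5.3]
gripper_width: 0.745
grasp_force: 56.0
```

Request:
run_rows([
  [[0, 0, -5, 0, 0.6], [0, 0, -10, 0, 0.6], [0, 0, -12, 0, 0.6], [0, 0, -8, 0, 0.6], [0, 0, 0, 0, 0.6], [0, 0, 0, 0, 0.6], [0, 0, 0, 0, 0.6]],
])

```text
t: 9.1
eef_pos: [0.6327, 0.1426, 0.1333]
tool_rot: [-0.0, 0.111, 0.994, -0.0]
contact_force: [1.0, 0.4, -3.9]
gripper_width: 0.746
grasp_force: 56.2
```

Request:
run_rows([
  [[0, 0, 0, 0, 0.6]],
])

```text
t: 9.2
eef_pos: [0.6327, 0.1426, 0.1332]
tool_rot: [-0.001, 0.111, 0.994, -0.0]
contact_force: [0.2, -0.7, -5.0]
gripper_width: 0.747
grasp_force: 56.2
```

Request:
run_rows([
  [[0, 0, 0, 0, 0.6]],
])

```text
t: 9.3
eef_pos: [0.6329, 0.1425, 0.1333]
tool_rot: [-0.0, 0.111, 0.994, -0.0]
contact_force: [0.3, 0.4, -3.3]
gripper_width: 0.742
grasp_force: 56.2
```

B reads about 4 N, so it is full as well. I'll set it back.

Request:
run_rows([
  [[-1, 1, 8, 0, 0.6], [0, 0, 10, 0, 0.6], [0, 0, 7, 0, 0.6], [0, 0, 3, 0, 0.6], [0, 0, 2, 0, 0.6], [0, 0, 1, 0, 0.6], [0, 0, 1, 0, 0.6], [0, 0, 1, 0, 0.6], [0, 0, 0, 0, 0.6]],
])

```text
t: 10.2
eef_pos: [0.6344, 0.1434, 0.1009]
tool_rot: [0.0, 0.111, 0.994, 0.0]
contact_force: [0.4, 0.1, -3.7]
gripper_width: 0.746
grasp_force: 56.2
```

Request:
run_rows([
  [[0, 0, 1, 0, 0.6], [0, 0, 0, 0, 0.6]],
])

```text
t: 10.4
eef_pos: [0.6348, 0.1434, 0.1006]
tool_rot: [0.0, 0.111, 0.994, 0.0]
contact_force: [-1.0, -0.7, 1.1]
gripper_width: 0.747
grasp_force: 56.4
```

Request:
run_rows([
  [[0, 0, 0.5, 0, 0.6], [0, 0, -0.5, 0, 0.6], [0, 0, -0.5, 0, 0.9], [0, 0, 0, 0, 1], [0, 0, 0, 0, 1], [0, 0, 0, 0, 1], [0, 0, -10, 0, 1], [0, 0, -30, 0, 1], [0, 0, -35, 0, 1], [0, 0, -30, 0, 1], [0, 0, -10, 0, 1], [-3, -22, 0, 0, 1], [-7, -35, 0, 0, 1], [-7, -35, 0, 0, 1], [-7, -35, 0, 0, 1], [-5, -22, 0, 0, 1], [-2, -10, 0, 0, 1], [0, 0, 0, 0, 1], [0, 0, 0, 0, 1]],
])

```text
t: 12.3
eef_pos: [0.6294, -0.0167, 0.2151]
tool_rot: [-0.0, 0.11, 0.994, 0.001]
contact_force: [-0.6, 1.3, -0.5]
gripper_width: 1.002
grasp_force: 0.0
```

```bash
python3 -c "
from h import *
go([.6293,-.018,.098])"
```

```text
pos [ 0.6294 -0.0167  0.2151] tool delta [-0.0002 -0.0014  0.1171] F [-0.64  1.27 -0.54] t 12.3
```

Converted, 0.025 m is 25, 0.022 m is 22.

Request:
run_rows([
  [[1, -1, 20, 0, 1], [0, 0, 25, 0, 1], [0, 0, 25, 0, 1], [0, 0, 22, 0, 1], [0, 0, 16, 0, 1], [0, 0, 8, 0, 1], [0, 0, 0, 0, 1], [0, 0, 0, 0, 0.6], [0, 0, 0, 0, 0.6], [0, 0, 0, 0, 0.6], [0, 0, 0, 0, 0.6], [0, 0, 0, 0, 0.6]],
], clamp_n=50)

```text
t: 13.5
eef_pos: [0.6297, -0.0189, 0.1009]
tool_rot: [0.002, 0.111, 0.994, 0.001]
contact_force: [0.3, 0.8, 6.3]
gripper_width: 0.741
grasp_force: 55.5
```

Request:
run_rows([
  [[0, 0, -5, 0, 0.6], [0, 0, -10, 0, 0.6], [0, 0, -12, 0, 0.6], [0, 0, -8, 0, 0.6], [0, 0, 0, 0, 0.6], [0, 0, 0, 0, 0.6], [0, 0, 0, 0, 0.6]],
])

```text
t: 14.2
eef_pos: [0.6278, -0.0192, 0.1339]
tool_rot: [-0.0, 0.111, 0.994, -0.0]
contact_force: [0.1, -0.0, -1.3]
gripper_width: 0.744
grasp_force: 55.2
```

Request:
run_rows([
  [[0, 0, 0, 0, 0.6]],
])

```text
t: 14.3
eef_pos: [0.6279, -0.0193, 0.1337]
tool_rot: [-0.001, 0.111, 0.994, -0.0]
contact_force: [0.3, -0.0, -1.8]
gripper_width: 0.748
grasp_force: 55.2
```

Request:
run_rows([
  [[0, 0, 0, 0, 0.6]],
])

```text
t: 14.4
eef_pos: [0.628, -0.0193, 0.1339]
tool_rot: [-0.0, 0.111, 0.994, -0.0]
contact_force: [-0.7, -0.5, -1.7]
gripper_width: 0.746
grasp_force: 55.2
```

```bash
python3 -c "
from h import *
go([.538,-.2206,.15])"
```

```text
pos [ 0.628  -0.0193  0.1339] tool delta [ 0.0433 -0.2162 -0.0161] F [-0.72 -0.47 -1.75] t 14.4
```

C is light at about 1.6 N, so it goes to the tray slot at (0.538, −0.221).

Converted, -0.03 m is -30, -0.025 m is -25.

Request:
run_rows([
  [[0, 0, -10, 0, 0.6], [0, 0, -15, 0, 0.6], [2, -10, -5, 0, 0.6], [5, -25, 0, 0, 0.6], [6, -30, 0, 0, 0.6], [6, -30, 0, 0, 0.6], [6, -30, 0, 0, 0.6], [6, -30, 0, 0, 0.6], [6, -30, 0, 0, 0.6], [4, -20, 0, 0, 0.6], [2, -10, 0, 0, 0.6], [0, 0, 0, 0, 0.6], [0, 0, 0, 0, 0.6], [0, 0, 0, 0, 0.6]],
])

```text
t: 15.8
eef_pos: [0.5396, -0.2178, 0.1643]
tool_rot: [0.0, 0.11, 0.994, 0.0]
contact_force: [0.5, 0.5, -2.1]
gripper_width: 0.747
grasp_force: 55.4
```

```bash
python3 -c "
from h import *
go([.538,-.2206,.109])
import cv2; cv2.imwrite('pics/top1.png',bot.read_camera('top'))"
```

```text
pos [ 0.5396 -0.2178  0.1643] tool delta [ 0.001  -0.0031  0.0553] F [ 0.45  0.49 -2.06] t 15.8
```

View pics/top1.png

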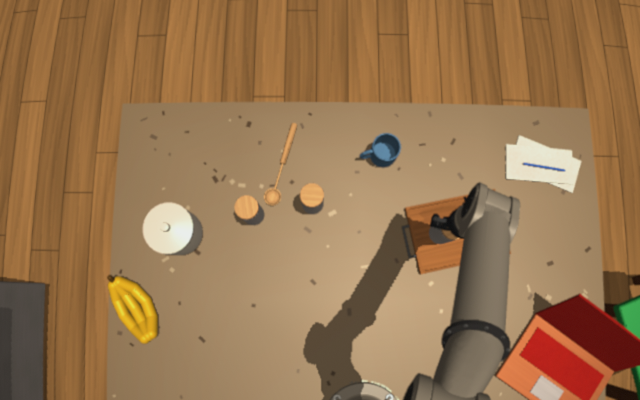

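The picture shows A at (246,208) and B at (312,195), both unmoved, with the held canister over the +y half of the tray. Now I'll lower it.

Converted, 0.015 m is 15, 0.012 m is 12.

Request:
run_rows([
  [[1, -3, 10, 0, 0.6], [0, 0, 15, 0, 0.6], [0, 0, 12, 0, 0.6], [0, 0, 8, 0, 0.6], [0, 0, 4, 0, 0.6], [0, 0, 2, 0, 0.6], [0, 0, 1, 0, 0.6], [0, 0, 0, 0, 0.6]],
])

```text
t: 16.65
eef_pos: [0.5374, -0.2223, 0.1126]
tool_rot: [0.0, 0.111, 0.994, -0.0]
contact_force: [0.2, 0.3, -2.5]
gripper_width: 0.746
grasp_force: 55.4
```

Request:
run_rows([
  [[0, 0, 1, 0, 0.6], [0, 0, 0, 0, 0.6]],
])

```text
t: 16.85
eef_pos: [0.5373, -0.2222, 0.1115]
tool_rot: [0.0, 0.111, 0.994, 0.0]
contact_force: [-0.1, -0.0, -1.8]
gripper_width: 0.742
grasp_force: 55.4
```

Request:
run_rows([
  [[0, 0, 1, 0, 0.6], [0, 0, 0, 0, 0.6]],
])

```text
t: 17.05
eef_pos: [0.5371, -0.2221, 0.1103]
tool_rot: [-0.0, 0.111, 0.994, 0.0]
contact_force: [0.5, 0.3, -1.8]
gripper_width: 0.745
grasp_force: 55.4
```

Converted, 0.001 m is 1.

Request:
run_rows([
  [[0, 0, 1, 0, 0.6], [0, 0, 0, 0, 0.6]],
])

```text
t: 17.25
eef_pos: [0.5371, -0.2221, 0.1091]
tool_rot: [-0.0, 0.111, 0.994, 0.0]
contact_force: [-0.3, 0.4, -1.7]
gripper_width: 0.746
grasp_force: 55.4
```

Request:
run_rows([
  [[0, 0, 1, 0, 0.6], [0, 0, 0, 0, 0.6]],
])

```text
t: 17.45
eef_pos: [0.5375, -0.2222, 0.1089]
tool_rot: [0.0, 0.111, 0.994, 0.0]
contact_force: [-0.6, 2.0, 4.2]
gripper_width: 0.746
grasp_force: 55.7
```

Contact at the expected height of 0.109. Release, retreat and check.

Request:
run_rows([
  [[0, 0, -0.5, 0, 0.6], [0, 0, -0.5, 0, 0.9], [0, 0, 0, 0, 1], [0, 0, 0, 0, 1], [0, 0, 0, 0, 1], [0, 0, -10, 0, 1], [0, 0, -30, 0, 1], [0, 0, -35, 0, 1], [0, 0, -40, 0, 1], [0, 0, -30, 0, 1], [20, -20, 0, 0, 1], [20, -30, 0, 0, 1], [20, -30, 0, 0, 1], [10, -30, 0, 0, 1], [0, -30, 0, 0, 1], [0, -10, 0, 0, 1], [0, 0, 0, 0, 1], [0, 0, 0, 0, 1], [0, 0, 0, 0, 1]],
])

```text
t: 19.35
eef_pos: [0.4367, -0.3513, 0.2542]
tool_rot: [-0.0, 0.11, 0.994, 0.0]
contact_force: [-0.2, 0.6, -0.4]
gripper_width: 0.998
grasp_force: 0.0
```

```bash
python3 -c "
from h import *
import cv2
a=bot.read_camera('scene'); b=bot.read_camera('top')
cv2.imwrite('pics/scene2.png',a)
cv2.imwrite('pics/both2.png',cv2.vconcat([cv2.resize(a[85:265,185:425],(480,360)) ,cv2.resize(b[115:285,225:525],(480,240))]))"
```

```text
(no output)
```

View pics/both2.png

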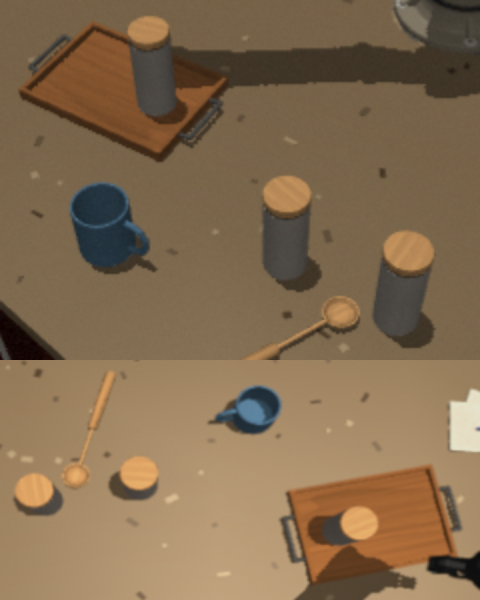

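The pictures show C upright on the tray (lid at (149,31) in the scene half), and A (408,252) and B (287,195) upright at their original pixels. The mug and spoon are unmoved, and the robot is clear.

```bash
python3 -c "
from station import bot
print(bot.hand_in())"
```

```text
the job is handed in; nothing more can be done
None
```

I handed the job in at about 19 s: the only light canister (about 1.6 N, nearest the tray) stands upright on the tray, the two full ones (about 5.1 N and 4 N) are back where they stood, and the mug, spoon and crock were not disturbed.

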